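# Put the mixed-up lids back on their own storage jars

## Robot

A 6-joint arm with a two-finger parallel gripper is mounted at the origin on a cart in front of the work surface, level with it; the furniture and walls round the work are solid. World frame = base frame: x ahead of the robot, y to its left, z up, the work surface at z = 0. Lengths are in mm, angles in rad, forces in N, time in s.
With the tool pointing down it reaches from about 325 to 925 mm from the base axis. Payload 3.1 kg.
Tool frame: the origin (TCP) lies on the front face of the gripper's body, between the roots of the fingers; the fingertips stand 73 mm ahead of it and the grasp point (between the pads) lies 54 mm ahead of it (manip.finger_overhang is the distance from the TCP to the fingertips, in mm); z points along the fingers, y is the line along which they close (so a half turn about z gives the same grasp; the last joint's range is limited). The gripper opens to 85 mm and grips with 20 to 120 N. Pads are 22 mm wide; open, the fingers measure 114 mm over their backs; the gripper's body (76 mm by 85 mm) begins 54 mm behind the grasp point. The pads swing forward as they close: fully open they stand 13 mm farther back than shut.
Start: joints at [-1.402, 0.217, 1.613, -0, 1.311, -0.112], TCP at [173.224, -600.528, 303.9] pointing down, gripper open.
Joint ranges: [-2.75, 2.75], [-0.78, 2.1], [0.31, 2.55], [-1.13, 4.27], [0.13, 2.63], [-2.58, 2.58]. Speed limits (rad/s): [2.79, 2.79, 3.14, 3.14, 3.14, 3.14].

## Interface

Orientations are given as [roll, pitch, yaw] about the fixed x, y, z axes, in that order (R = Rz(yaw) Ry(pitch) Rx(roll)).
In Python, from cell import manip gives the robot as it stands.
- The arm moves only by the shell command python3 -m inch 'ROWS' [OPENING] [FORCE]. ROWS is JSON, one flat list of numbers, 6 for each row, row after row: the shift along the world's x, y, z each as a share of 0.2 m, from -1 to 1, then the turn, a rotation vector about the world's x, y, z each as a share of 180 degrees, from -1 to 1. A call has 1 to 5 rows; each row is the pose to reach, as a shift and turn from the pose commanded when the call began, turning the shorter way round; what a row does not reach only later rows make up. A row lasts 1/12 s, in which the tool goes at most 41.7 mm and 7.16 degrees, less where a joint would pass 70% of its speed; a pose out of reach is approached as far as the arm can. A call with a number of a shift or a turn outside -1 to 1 is refused whole. A call with a gripper value outside its range is refused whole. OPENING is the closure, from -1 (fully open) to 1 (shut), set as the call begins (- or left out, the last holds). The fingers move at their own pace and stop on an object; FORCE is the grip in N (left out, the last holds). Time passes only in rows, so rows that repeat a pose let the fingers close. It gives the time, the measured TCP pose, the force, the opening and the grip force at its end, in the units of the state.
- manip.state(): the state, without advancing time (a new reading comes with each control period).
- manip.read_camera(name): name is "scene" or "side" or "wrist"; returns (picture, depth): 420x560x3 uint8, red, green, blue; 420x560 float32, mm along the optical axis (not along the pixel's ray), 0 where there is no reading.
- manip.camera_info(name): a dict with "fov_y" (degrees; the focal length in pixels is half the picture's height over the tangent of half this angle, whatever the lens; pixels are square), "cx", "cy" (the principal point, pixels), "extrinsics" (4x4, takes a point from world to camera coordinates); the wrist camera has in their place "T_tool_cam" (4x4, takes a point from camera to tool coordinates, whose origin is the TCP and whose axes are the flange's). Camera axes: x right, y up, looking along -z (the intrinsics and any distortion apply to the point x, -y, -z); pixel columns grow to the right and rows downward; lengths in mm; the calibration is good to about 2 mm. A picture is of the moment at which its call begins: read the wrist's pose just before it. camera_info takes no time and is no camera call.
- manip.hand_in(): hands the job in; it is judged then, once.
The state is a dict: "time": time; "joint_positions": joint angles; "qvel": joint speeds; "tau": joint torques, N m; "tool_pos": TCP position; "tool_rot": TCP orientation; "wrist_force": force on the tool from outside, world axes, zero at the start; "ft_torque": the same for the moment, N m; "finger_gap": finger opening in mm; "grip_force": force on a finger pad.
Only numpy, scipy, OpenCV 4.12 (cv2) and the standard library are available. Lean on these libraries where they do the work, as an engineer would, in place of code of your own. Each camera call takes 0.05 s, during which the arm holds its last target. There are 200 camera calls.

## Task

After washing up, the three oak lids have been put on the wrong storage jars. Put each lid back on the jar whose mouth it fits, plug in the mouth and lying flat on the rim; when you need a free spot, set a lid aside on the bare cork trivet. Set the lids down gently without dropping them, leave the jars standing where they are and do not disturb the other things on the worktop.

Things in the scene. Friction and masses are not known exactly. Their poses are not given: they have to be found in the camera images.
- low_jar: low, round-bellied white stoneware jar: belly 132 mm across at mid-height, 80 mm high, round mouth 54 mm across inside a rim 68 mm across; the smallest mouth. Loose, about 0.75 kg, stands upright and open at the top. Origin: centre of its underside; z up; the rim is 80 mm above the origin
- middle_jar: middle-sized white stoneware jar: straight body 116 mm across, 105 mm high, round mouth 70 mm across inside a rim 84 mm across. Loose, about 0.8 kg, stands upright and open at the top. Origin: centre of its underside; z up; the rim is 105 mm above the origin
- tall_jar: tall white stoneware jar: straight body 124 mm across, 130 mm high, round mouth 86 mm across inside a rim 100 mm across; the widest mouth. Loose, about 0.9 kg, stands upright and open at the top. Origin: centre of its underside; z up; the rim is 130 mm above the origin
- small_lid: small round oak lid, 0.09 kg, at the start loose on the middle jar, flange on the rim. Flange 80 mm wide; plug below 46 mm wide, tapered to 34; knob on top 26 mm wide. Origin: centre of the plug's underside, z up; flange from 14 to 22 mm, knob from 22 to 48 mm above it. Fits the low jar with 4 mm play all round; seated, flange on rim, its origin is 66 mm above the jar's. Yaw does not matter
- medium_lid: medium round oak lid, 0.12 kg, at the start loose on the tall jar, flange on the rim. Flange 96 mm wide; plug below 62 mm wide, tapered to 50; knob on top 26 mm wide. Origin: centre of the plug's underside, z up; flange from 14 to 22 mm, knob from 22 to 48 mm above it. Fits the middle jar with 4 mm play all round; seated, flange on rim, its origin is 91 mm above the jar's. Yaw does not matter
- large_lid: large round oak lid, 0.16 kg, at the start perched on the low jar, plug on the rim. Flange 112 mm wide; plug below 78 mm wide, tapered to 66; knob on top 26 mm wide. Origin: centre of the plug's underside, z up; flange from 14 to 22 mm, knob from 22 to 48 mm above it. Fits the tall jar with 4 mm play all round; seated, flange on rim, its origin is 116 mm above the jar's. Yaw does not matter
- trivet: round cork trivet 150 mm across and 10 mm thick, fixed to the worktop, bare: a free place where a lid may be set down on its plug. Origin: centre of its underside; its top is 10 mm above it
- honey_jar: jar of honey with a white lid, 58 mm wide, 99 mm high, standing at the front near the robot; not part of the job, to be left alone. Origin: centre of its underside
- salt_shaker: salt shaker, glass with a grey top, 44 mm wide, 90 mm high, standing at the front near the robot; not part of the job, to be left alone. Origin: centre of its underside
- tomato_tin: low food tin, 75 mm across, 58 mm high, standing behind on the left; not part of the job, to be left alone. Origin: centre of its underside

How it is judged (in metres and radians):
At the end, for the whole second after the job is handed in: Small lid in the low jar, medium lid in the middle jar, large lid in the tall jar: each centred on its jar within 8 mm, its flange down on the rim (height within 4 mm below and 3 mm above), level within 0.06 rad, at rest; every jar upright, at rest, and within 40 mm of where it stood (horizontal distance between small_lid and low_jar below 0.008 m and z of small_lid in the frame of low_jar between 0.062 and 0.069 m and angle between each of small_lid, medium_lid, large_lid, low_jar, middle_jar, tall_jar's own z axis and vertical below 0.06 rad and linear speed of each of small_lid, medium_lid, large_lid, low_jar, middle_jar, tall_jar below 0.02 m/s and angular speed of each of small_lid, medium_lid, large_lid below 0.2 rad/s and horizontal distance between medium_lid and middle_jar below 0.008 m and z of medium_lid in the frame of middle_jar between 0.087 and 0.094 m and horizontal distance between large_lid and tall_jar below 0.008 m and z of large_lid in the frame of tall_jar between 0.112 and 0.119 m and distance of each of low_jar, middle_jar, tall_jar from where it was at the start of the episode below 0.04 m); the robot touches nothing.
It fails at once if a jar is tipped, lifted, or pushed more than 40 mm (angle between any of low_jar, middle_jar, tall_jar's own z axis and vertical above 0.3 rad or distance of any of low_jar, middle_jar, tall_jar from where it was at the start of the episode above 0.04 m).
It fails at once if the honey jar, the salt shaker or the tin is knocked over or moved more than 25 mm (angle between any of honey_jar, salt_shaker, tomato_tin's own z axis and vertical above 0.4 rad or distance of any of honey_jar, salt_shaker, tomato_tin from where it was at the start of the episode above 0.025 m).
It fails at once if a lid is dropped (falls free by more than about 20 mm) ((linear speed of small_lid above 0.6 m/s and contact force between the fingers and small_lid below 0.05 N) or (linear speed of medium_lid above 0.6 m/s and contact force between the fingers and medium_lid below 0.05 N) or (linear speed of large_lid above 0.6 m/s and contact force between the fingers and large_lid below 0.05 N)).
It also fails if it takes over 128 s, if anything falls off the work surface, if the arm or the gripper's body presses on something with over 40 N, if the wrist force passes 120 N, or if a joint passes its speed limit or range.

## Working session

There is one attempt and no reset: what is moved stays moved. The work goes in short steps, Python scripts to look and compute and a shell command to move; the robot and the scene stay as the last step left them, time stands still between calls to the robot, and variables do not carry over. Pictures are saved under pics/ and viewed, at most 14 in all, crops included, and the job is handed in when it is done.

```bash
ls; mkdir -p pics; python3 - <<'E'
from cell import manip
import cv2
for n in("scene","side"):
    p,d=manip.read_camera(n); cv2.imwrite(f"pics/{n}0.png",p[:,:,::-1]); 
    import numpy as np; np.savez(f"pics/{n}0.npz",p=p,d=d)
    print(n,manip.camera_info(n))
print(manip.camera_info("wrist")); print(manip.state())
E
```

```text
pics
scene {'fov_y': 45.833477729660814, 'cx': 279.737834394883, 'cy': 207.51997163095385, 'extrinsics': array([[-8.67967154e-01, -4.96561883e-01, -7.70175501e-03,
         4.76553246e+02],
       [ 3.00381286e-01, -5.37276161e-01,  7.88102411e-01,
        -2.48382896e+02],
       [-3.95479586e-01,  6.81733543e-01,  6.15495957e-01,
        -1.06022724e+03],
       [ 0.00000000e+00,  0.00000000e+00,  0.00000000e+00,
         1.00000000e+00]])}
side {'fov_y': 53.25098791752306, 'cx': 278.1035272554278, 'cy': 210.01013253547092, 'extrinsics': array([[-8.80059476e-01, -4.74480632e-01, -1.90643175e-02,
         5.07913166e+02],
       [ 2.40432967e-01, -4.79853184e-01,  8.43761169e-01,
        -2.12020962e+02],
       [-4.09496406e-01,  7.37976322e-01,  5.36380128e-01,
        -8.16123487e+02],
       [ 0.00000000e+00,  0.00000000e+00,  0.00000000e+00,
         1.00000000e+00]])}
{'fov_y': 58.19995554480601, 'cx': 284.6882838071229, 'cy': 205.41677350038924, 'T_tool_cam': array([[ 1.46494343e-04,  9.63918829e-01,  2.66196298e-01,
         6.74892791e+01],
       [ 9.99999956e-01, -2.09646
[... 239 characters left out ...]
joint_positions': array([-1.40219954e+00,  2.17714363e-01,  1.61480053e+00, -1.64688936e-05,
        1.31131616e+00, -1.12231585e-01]), 'qvel': array([-5.98464647e-04, -2.35203285e-03, -4.73533841e-03, -1.14392887e-05,
        1.77559515e-03,  8.82121786e-04]), 'tau': array([-4.54998244e-04, -3.98071718e+01, -3.04970276e+01, -1.19834899e-04,
        4.19389791e-03, -9.39691525e-07]), 'tool_pos': array([ 173.1188895 , -599.93113585,  302.66254197]), 'tool_rot': array([-3.13936656e+00, -2.34883407e-04,  2.80832351e-01]), 'wrist_force': array([-0.71946837,  0.1849764 , -0.39220189]), 'ft_torque': array([-0.00106637, -0.03135016,  0.00860346]), 'grip_force': 0.0, 'finger_gap': 85.39366404769144}
```

View pics/scene0.png

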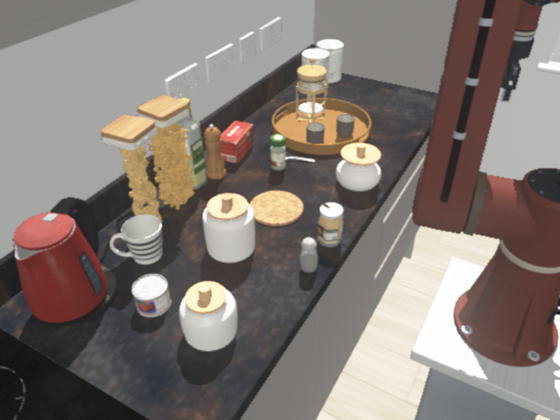

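View pics/side0.png

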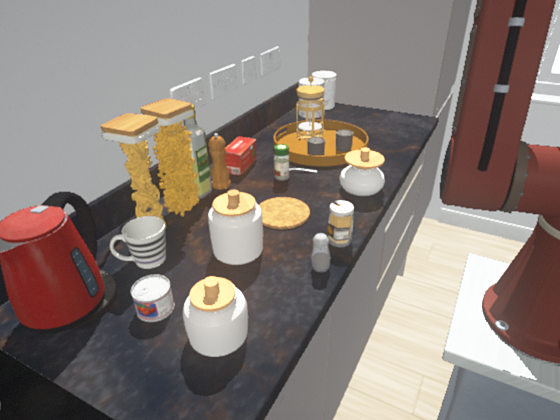

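Scene: large lid's knob at (361,151) on the low jar, medium lid's at (227,203) on the tall jar, small lid's at (206,293) on the middle jar. The trivet is at (276,208), honey (331,222), salt (309,255) and tin (152,295). The side view agrees.

```bash
cat > h.py <<'E'
import numpy as np, cv2
from scipy.spatial.transform import Rotation as R
from scipy.optimize import least_squares
from cell import manip
def cloud(name,p=None,d=None):
    ci=manip.camera_info(name)
    if name=="wrist":
        s=manip.state(); T=np.eye(4); T[:3,:3]=R.from_euler("xyz",s["tool_rot"]).as_matrix(); T[:3,3]=s["tool_pos"]
        T=T@ci["T_tool_cam"]
    else: T=np.linalg.inv(ci["extrinsics"])
    if p is None: p,d=manip.read_camera(name)
    f=210/np.tan(np.radians(ci["fov_y"]/2)); v,u=np.mgrid[:420,:560]
    c=np.stack([(u-ci["cx"])/f*d,-(v-ci["cy"])/f*d,-d],-1)
    w=c@T[:3,:3].T+T[:3,3]; w[d==0]=np.nan
    return p,w
def circ(xy,r=None,c0=None):
    c0=np.median(xy,0) if c0 is None else c0
    if r is None:
        g=lambda q:np.hypot(*(xy-q[:2]).T)-q[2]; q=least_squares(g,[*c0,40],loss="soft_l1",f_scale=1.5)
    else: g=lambda q:np.hypot(*(xy-q[:2]).T)-r; q=least_squares(g,c0,loss="soft_l1",f_scale=1.5)
    return np.round(q.x,1),np.round(np.sqrt(np.median(q.fun**2)),2)
E
python3 - <<'E'
from h import *
pts={"scene":dict(LL=(361,151),ML=(227,203),SL=(206,293),triv=(276,208),honey=(331,212),salt=(309,242),tin=(152,285),tinb=(278,140),mill=(211,130)),
"side":dict(LL=(364,155),ML=(233,198),SL=(211,289),triv=(284,212),honey=(343,208),salt=(320,240),tin=(152,287))}
for n in pts:
    z=np.load(f"pics/{n}0.npz"); p,w=cloud(n,z["p"],z["d"])
    for k,(u,v) in pts[n].items():
        c=np.nanmedian(w[v-2:v+3,u-2:u+3].reshape(-1,3),0); 
        q=w.reshape(-1,3); m=np.hypot(q[:,0]-c[0],q[:,1]-c[1])<85
        q=q[m]; print(n,k,c.round(), end=" ")
        if k[-1]=="L":
            h=np.histogram(q[:,2],bins=np.arange(0,200,4)); 
            print("knob top",np.nanmax(q[np.hypot(*(q[:,:2]-c[:2]).T)<15][:,2]).round(1),end=" ")
            for i in np.argsort(-h[0])[:4]: print(h[1][i],h[0][i],end=";")
        print()
E
```

```text
scene LL [ 471. -328.  114.] knob top 130.0 100 426;0 260;60 135;96 134;
scene ML [634.  95. 151.] knob top 165.6 136 527;0 354;132 165;112 157;
scene SL [523. 331. 131.] knob top 141.2 0 652;112 416;108 391;84 232;
scene triv [619. -99.  10.] 
scene honey [436. -54.  98.] 
scene salt [438.  58.  87.] 
scene tin [688. 316.  53.] 
scene tinb [ 716. -284.  104.] 
scene mill [ 865. -160.  156.] 
side LL [ 474. -328.  115.] knob top 127.9 100 375;0 135;60 123;96 118;
side ML [635.  96. 156.] knob top 164.7 136 520;0 193;112 175;108 150;
side SL [525. 334. 131.] knob top 140.0 108 510;0 460;112 448;80 282;
side triv [ 616. -106.    9.] 
side honey [434. -60.  98.] 
side salt [440.  61.  84.] 
side tin [690. 319.  53.]
```

Lid tops come out at 102, 138 and 113 mm, matching the stack heights in the text. Next I survey with the wrist camera from above, on the way to the small lid.

```bash
python3 -m inch '[0.75,0.68,0,0,0,0,0.75,0.68,0,0,0,0,0.75,0.68,0,0,0,0,0.75,0.68,0,0,0,0,0.75,0.68,0,0,0,0]'
python3 -m inch '[0.74,0.68,0,0,0,0,0.74,0.68,0,0,0,0,0.74,0.68,0,0,0,0,0.74,0.68,0,0,0,0,0.74,0.68,0,0,0,0]'
python3 -m inch '[0,0,0,0,0,0,0,0,0,0,0,0,0,0,0,0,0,0]'
cat > look.py <<'E'
import sys
from h import *
t=sys.argv[1]; p,w=cloud("wrist"); cv2.imwrite(f"pics/{t}.png",p[:,:,::-1]); np.savez(f"pics/{t}.npz",p=p,w=w); print(manip.state()["tool_pos"].round(1))
E
python3 look.py w_low
```

```text
time: 0.52
tool_pos: [324.5, -462.3, 303.3]
tool_rot: [-3.14, -0.0, 0.281]
wrist_force: [0.9, -0.3, -0.2]
finger_gap: 85.2
grip_force: 0.0
time: 0.93
tool_pos: [472.7, -326.0, 303.4]
tool_rot: [-3.141, -0.0, 0.282]
wrist_force: [0.9, -0.8, 0.3]
finger_gap: 85.8
grip_force: 0.0
time: 1.18
tool_pos: [470.8, -328.5, 303.3]
tool_rot: [-3.141, 0.001, 0.281]
wrist_force: [-0.6, -0.1, -0.1]
finger_gap: 85.6
grip_force: 0.0
[ 470.4 -329.1  303.5]
```

View pics/w_low.png

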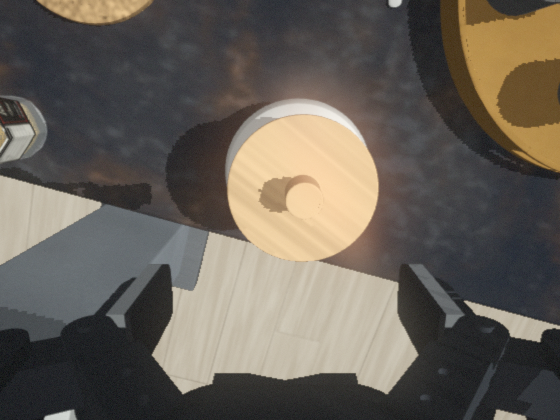

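The large lid's flange is centred at (303,188), its knob at (304,197), with the low jar's belly showing behind it. Next: trivet, tall jar and middle jar.

```bash

python3 -m inch '[0.37,0.565,0,0,0,0,0.37,0.565,0,0,0,0,0.37,0.565,0,0,0,0,0.37,0.565,0,0,0,0]' | tail -0
python3 -m inch '[0.37,0.565,0,0,0,0,0.37,0.565,0,0,0,0,0.37,0.565,0,0,0,0,0.37,0.565,0,0,0,0,0.37,0.565,0,0,0,0]' | grep pos
python3 -m inch '[0,0,0,0,0,0,0,0,0,0,0,0]' | grep pos
python3 look.py w_triv
python3 -m inch '[0.08,0.98,0.2,0,0,0,0.08,0.98,0.2,0,0,0,0.08,0.98,0.2,0,0,0,0.08,0.98,0.2,0,0,0,0.08,0.98,0.2,0,0,0]' | grep pos
python3 -m inch '[0,0,0,0,0,0,0,0,0,0,0,0]' | grep pos
python3 look.py w_tall
python3 -m inch '[-0.27,0.59,-0.1,0,0,0,-0.27,0.59,-0.1,0,0,0,-0.27,0.59,-0.1,0,0,0,-0.27,0.59,-0.1,0,0,0]' | tail -0
python3 -m inch '[-0.27,0.59,-0.1,0,0,0,-0.27,0.59,-0.1,0,0,0,-0.27,0.59,-0.1,0,0,0,-0.27,0.59,-0.1,0,0,0,-0.27,0.59,-0.1,0,0,0]' | grep pos
python3 -m inch '[0,0,0,0,0,0,0,0,0,0,0,0]' | grep pos
python3 look.py w_mid
python3 - <<'E'
import numpy as np,cv2
cv2.imwrite("pics/m1.png",cv2.resize(np.hstack([cv2.imread(f"pics/w_{k}.png") for k in("triv","tall","mid")]),(798,200),interpolation=cv2.INTER_AREA))
from h import *
# per-lid: z-levels seen by wrist: knob top circle, flange edge circle
for k,c,zf,rf in(("low",(471,-328),102,56),("tall",(636,96),138,48),("mid",(525,333),113,40)):
    w=np.load(f"pics/w_{k}.npz")["w"].reshape(-1,3); w=w[np.hypot(*(w[:,:2]-c).T)<80]
    fl=w[abs(w[:,2]-zf)<6]; kn=w[abs(w[:,2]-zf-26)<5]
    print(k,"flange z",np.median(fl[:,2]).round(1),"knobtop z",np.median(kn[:,2]).round(1),"n",len(fl),len(kn))
    if len(kn): print(" knob c",cv2.minEnclosingCircle(kn[:,:2].astype(np.float32)), kn[:,:2].mean(0).round(1))
    # plane tilt
    A=np.c_[fl[:,:2]-c,np.ones(len(fl))]; s=np.linalg.lstsq(A,fl[:,2],rcond=None)[0]; print(" tilt",s.round(3))
    h=cv2.convexHull(fl[:,:2].astype(np.float32))[:,0]; print(" flange",circ(h),circ(h,rf))
    for n in("scene","side"):
        z=np.load(f"pics/{n}0.npz"); q=cloud(n,z["p"],z["d"])[1].reshape(-1,3); q=q[np.hypot(*(q[:,:2]-c).T)<80]
        f2=q[abs(q[:,2]-zf)<5]; h=cv2.convexHull(f2[:,:2].astype(np.float32))[:,0]
        lo=q[(q[:,2]>15)&(q[:,2]<zf-30)]
        print(" ",n,"flange z",np.median(f2[:,2]).round(1),circ(h,rf))
        if k!="low":
            print("   body",circ(lo[:,:2],62 if k=="tall" else 58,c0=c),len(lo))
        else:
            b=q[abs(q[:,2]-40)<6]; print("   belly",circ(b[:,:2],66,c0=c),len(b))
w=np.load("pics/w_triv.npz")["w"].reshape(-1,3); w=w[np.hypot(w[:,0]-618,w[:,1]+102)<90]; t=w[abs(w[:,2]-10)<4]
print("triv",np.median(t[:,2]),circ(cv2.convexHull(t[:,:2].astype(np.float32))[:,0],75))
E
```

```text
tool_pos: [619.9, -101.7, 303.6]
tool_pos: [618.3, -104.7, 303.6]
[ 618.2 -104.8  303.7]
tool_pos: [635.1, 93.8, 344.9]
tool_pos: [635.2, 93.5, 344.7]
[635.   92.3 344. ]
tool_pos: [526.3, 329.3, 302.5]
tool_pos: [528.5, 327.3, 304.0]
[528.6 327.3 304.1]
low flange z 101.2 knobtop z 127.2 n 16134 1147
 knob c ((477.0823059082031, -340.4843444824219), 13.201682090759277) [ 477.7 -340.2]
 tilt [ -0.      0.    101.243]
 flange (array([ 477.1, -340.5,   55.9]), np.float64(0.04)) (array([ 477.1, -340.6]), np.float64(0.12))
  scene flange z 101.4 (array([ 476.8, -337.6]), np.float64(0.96))
   belly (array([ 479.2, -339.3]), np.float64(1.85)) 202
  side flange z 100.9 (array([ 474.8, -338. ]), np.float64(0.64))
   belly (array([ 477.2, -340.5]), np.float64(1.49)) 199
tall flange z 137.2 knobtop z 163.1 n 11136 1108
 knob c ((642.7085571289062, 83.97506713867188), 13.418072700500488) [643.1  84.5]
 tilt [  0.      0.    137.227]
 flange (array([642.6,  84.3,  47.9]), np.float64(0.05)) (array([642.6,  84.3]), np.float64(0.11))
  scene flange z 137.1 (array([641.2,  87.6]), np.float64(0.58))

[... 211 characters left out ...]
8136 1243
 knob c ((533.376953125, 322.1528015136719), 13.14157772064209) [533.9 322.4]
 tilt [-2.00000e-03  0.00000e+00  1.12249e+02]
 flange (array([533.4, 322.2,  39.8]), np.float64(0.06)) (array([533.3, 322.1]), np.float64(0.15))
  scene flange z 112.1 (array([532.5, 324.4]), np.float64(0.5))
   body (array([535.5, 319.9]), np.float64(1.08)) 1361
  side flange z 111.9 (array([531.1, 323.6]), np.float64(0.3))
   body (array([534.3, 318.9]), np.float64(0.98)) 1843
triv 9.241386874430646 (array([ 624.6, -110. ]), np.float64(0.46))Exception ignored on flushing sys.stdout:
BrokenPipeError: [Errno 32] Broken pipe
Exception ignored on flushing sys.stdout:
BrokenPipeError: [Errno 32] Broken pipe
```

View pics/m1.png

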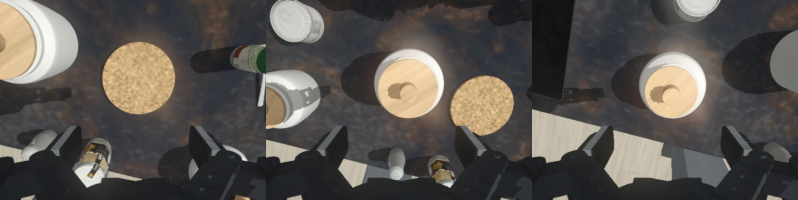

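The wrist fits are tight (residual about 0.1 mm) and the heights match. The view shows lids flat on the tall and middle jars and the trivet bare. Now I grasp the small lid's knob.

```bash

python3 -m inch '[0.025,-0.025,-0.45,0,0,0,0.025,-0.025,-0.45,0,0,0,0.025,-0.025,-0.45,0,0,0,0.025,-0.025,-0.45,0,0,0]' | grep pos
python3 -m inch '[0,0,-0.04,0,0,0,0,0,-0.08,0,0,0,0,0,-0.12,0,0,0,0,0,-0.13,0,0,0,0,0,-0.13,0,0,0]'
```

```text
tool_pos: [530.5, 321.7, 209.7]
time: 4.55
tool_pos: [532.1, 324.6, 187.8]
tool_rot: [3.142, 0.0, 0.281]
wrist_force: [-0.1, -0.7, 0.2]
finger_gap: 85.3
grip_force: 0.0
```

```bash

python3 -m inch '[0.005,-0.01,0,0,0,0,0.005,-0.01,0,0,0,0,0.005,-0.01,0,0,0,0,0.005,-0.01,0,0,0,0,0.005,-0.01,0,0,0,0]' 1 40
python3 -m inch '[0,0,0,0,0,0,0,0,0,0,0,0,0,0,0,0,0,0,0,0,0,0,0,0,0,0,0,0,0,0]'
```

```text
time: 4.97
tool_pos: [533.4, 322.6, 188.2]
tool_rot: [-3.141, -0.001, 0.281]
wrist_force: [0.1, 0.3, 3.7]
finger_gap: 25.6
grip_force: 8.8
time: 5.38
tool_pos: [533.5, 322.6, 188.4]
tool_rot: [-3.141, -0.001, 0.281]
wrist_force: [-0.4, -0.2, 2.3]
finger_gap: 24.9
grip_force: 39.6
```

```bash

python3 -m inch '[0,0,0.05,0,0,0,0,0,0.15,0,0,0,0,0,0.3,0,0,0,0,0,0.45,0,0,0,0,0,0.6,0,0,0]' 
python3 -m inch '[0,-0.2,0,0,0,0,0,-0.4,0,0,0,0,0,-0.5,0,0,0,0,0,-0.5,0,0,0,0,0,-0.5,0,0,0,0]' |grep -E "pos|gap"
python3 look.py w_mid2
```

```text
time: 5.8
tool_pos: [532.4, 322.1, 308.2]
tool_rot: [3.141, 0.003, 0.281]
wrist_force: [0.3, 0.0, -1.5]
finger_gap: 24.4
grip_force: 39.4
tool_pos: [532.9, 221.5, 307.7]
finger_gap: 24.6
[533.  222.4 307.7]
```

View pics/w_mid2.png

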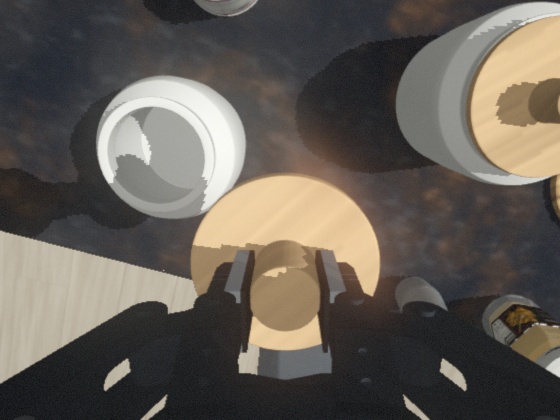

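Middle jar's open mouth is clear at about (155,150), and the small lid hangs in the gripper at (285,260). I fit the rim and the held lid, then carry the lid to the trivet.

```bash
cat >> h.py <<'E'
def rim(w,c,z,ri,ro,tol=4):
    q=w.reshape(-1,3); q=q[(np.hypot(*(q[:,:2]-c).T)<ro+25)&(abs(q[:,2]-z)<tol)]
    h=cv2.convexHull(q[:,:2].astype(np.float32))[:,0]; out=circ(h); o2=circ(h,ro,c0=c)
    # inner edge: per-angle minimum radius
    d=q[:,:2]-o2[0]; a=np.degrees(np.arctan2(d[:,1],d[:,0]))//6; r=np.hypot(*d.T)
    e=np.array([q[a==k,:2][np.argmin(r[a==k])] for k in np.unique(a)])
    return dict(z=np.median(q[:,2]).round(1),n=len(q),outer=out,fixed=o2,inner=circ(e,ri,c0=o2[0]))
def held(w,tcp,rf):
    q=w.reshape(-1,3); q=q[(np.hypot(*(q[:,:2]-tcp[:2]).T)<75)&(abs(q[:,2]-(tcp[2]-75))<5)]
    h=cv2.convexHull(q[:,:2].astype(np.float32))[:,0]
    return np.median(q[:,2]).round(1)-tcp[2],circ(h),circ(h,rf)[0]-tcp[:2]
E
python3 - <<'E'
from h import *
w=np.load("pics/w_mid2.npz")["w"]; print(rim(w,(533.4,322),105,35,42)); print(held(w,np.array([533,222.4,307.7]),40))
E
python3 -m inch '[0.1,-0.2,0,0,0,0,0.2,-0.4,0,0,0,0,0.23,-0.83,0,0,0,0,0.23,-0.83,0,0,0,0,0.23,-0.83,0,0,0,0]' |grep pos
python3 -m inch '[0.23,-0.83,0,0,0,0,0.23,-0.83,0,0,0,0,0.23,-0.83,0,0,0,0,0.23,-0.83,0,0,0,0,0.23,-0.83,0,0,0,0]' |grep pos
python3 -m inch '[0,0,-0.15,0,0,0,0,0,-0.3,0,0,0,0,0,-0.45,0,0,0,0,0,-0.6,0,0,0,0,0,-0.75,0,0,0]' |grep pos
python3 -m inch '[0,0,-0.06,0,0,0,0,0,-0.11,0,0,0,0,0,-0.16,0,0,0,0,0,-0.2,0,0,0,0,0,-0.2,0,0,0]'
```

```text
{'z': np.float64(104.1), 'n': 3399, 'outer': (array([535. , 319. ,  41.9]), np.float64(0.08)), 'fixed': (array([535. , 319.1]), np.float64(0.11)), 'inner': (array([535.1, 318.8]), np.float64(0.12))}
(np.float64(-76.29999999999998), (array([532.8, 221.1,  39.9]), np.float64(0.06)), array([-0.3, -1.3]))
tool_pos: [580.1, 52.4, 307.6]
tool_pos: [627.0, -114.6, 307.7]
tool_pos: [625.6, -107.6, 156.3]
time: 7.93
tool_pos: [625.2, -109.2, 117.3]
tool_rot: [-3.141, 0.001, 0.281]
wrist_force: [-0.2, -0.1, -1.6]
finger_gap: 24.5
grip_force: 39.9
```

```bash

python3 -m inch '[0,0,-0.02,0,0,0,0,0,-0.035,0,0,0,0,0,-0.045,0,0,0,0,0,-0.05,0,0,0,0,0,-0.05,0,0,0]' | grep -E "pos|force"
```

```text
tool_pos: [625.3, -109.6, 108.1]
wrist_force: [-0.2, -0.3, -0.7]
grip_force: 40.0
```

Near contact; I lower about 1 mm more, then release and rise.

```bash

python3 -m inch '[0,0,-0.004,0,0,0,0,0,-0.006,0,0,0,0,0,-0.006,0,0,0]' | grep -E "pos|force"
python3 -m inch '[0,0,0,0,0,0,0,0,0,0,0,0,0,0,0,0,0,0,0,0,0,0,0,0]' -1 | grep -E "pos|force|gap"
python3 -m inch '[0,0,0.02,0,0,0,0,0,0.1,0,0,0,0,0,0.3,0,0,0,0,0,0.5,0,0,0,0,0,0.7,0,0,0]' | grep -E "pos|force|gap"
python3 -m inch '[0,0,0.2,0,0,0,0,0,0.35,0,0,0,0,0,0.35,0,0,0]' | grep -E "pos|force|gap"
```

```text
tool_pos: [625.6, -109.7, 107.5]
wrist_force: [-1.0, 0.3, 1.5]
grip_force: 40.3
tool_pos: [625.2, -109.5, 106.6]
wrist_force: [-0.3, -0.5, -0.2]
finger_gap: 72.1
grip_force: 0.0
tool_pos: [624.6, -109.4, 247.6]
wrist_force: [0.3, 0.1, 0.5]
finger_gap: 85.5
grip_force: 0.0
tool_pos: [628.9, -110.5, 327.4]
wrist_force: [0.4, -0.3, 1.7]
finger_gap: 85.3
grip_force: 0.0
```

```bash

python3 look.py w_triv2
python3 -m inch '[0.09,0.97,0,0,0,0,0.09,0.97,0,0,0,0,0.09,0.97,0,0,0,0,0.09,0.97,0,0,0,0,0.09,0.97,0,0,0,0]' | grep -E "pos"
python3 -m inch '[0,0,-0.2,0,0,0,0,0,-0.35,0,0,0,0,0,-0.4,0,0,0,0,0,-0.4,0,0,0,0,0,-0.4,0,0,0]' | grep -E "pos"
python3 - <<'E'
from h import *
w=np.load("pics/w_triv2.npz")["w"]; print(rim(w,(625,-110),32,13,40))
E
```

```text
[ 627.7 -110.2  323.4]
tool_pos: [642.1, 87.9, 314.5]
tool_pos: [642.6, 84.1, 235.4]
{'z': np.float64(31.2), 'n': 4342, 'outer': (array([ 625.5, -110.1,   39.8]), np.float64(0.09)), 'fixed': (array([ 625.4, -110.1]), np.float64(0.19)), 'inner': (array([ 623.4, -110.6]), np.float64(1.97))}
```

Small lid stands flat on the trivet at (625.4,-110.1), its flange top at 32 mm. Now the medium lid: descend 22 mm, grip and lift.

```bash

python3 -m inch '[0,0,-0.04,0,0,0,0,0,-0.08,0,0,0,0,0,-0.11,0,0,0,0,0,-0.11,0,0,0,0,0,-0.11,0,0,0]' | grep -E "pos|force"
python3 -m inch '[0,0,0,0,0,0,0,0,0,0,0,0,0,0,0,0,0,0,0,0,0,0,0,0,0,0,0,0,0,0]' 1 40 | grep -E "pos|force|gap"
python3 -m inch '[0,0,0,0,0,0,0,0,0,0,0,0,0,0,0,0,0,0,0,0,0,0,0,0]' | grep -E "pos|force|gap"
python3 -m inch '[0,0,0.05,0,0,0,0,0,0.15,0,0,0,0,0,0.3,0,0,0,0,0,0.45,0,0,0,0,0,0.55,0,0,0]' | grep -E "pos|force|gap"
python3 -m inch '[0,0.1,0,0,0,0,0,0.3,0,0,0,0,0,0.5,0,0,0,0,0,0.6,0,0,0,0,0,0.6,0,0,0,0]' |grep -E "pos|gap"
python3 -m inch '[0,0,0,0,0,0,0,0,0,0,0,0]' |grep -E "pos|gap"
python3 look.py w_tall2
python3 - <<'E'
from h import *
w=np.load("pics/w_tall2.npz")["w"]; print(rim(w,(643,84),130,43,50)); print(held(w,manip.state()["tool_pos"],48))
E
```

```text
tool_pos: [643.1, 84.2, 214.5]
wrist_force: [0.4, 0.5, 0.2]
grip_force: 0.0
tool_pos: [643.3, 84.6, 215.0]
wrist_force: [0.5, 3.2, 2.6]
finger_gap: 25.7
grip_force: 4.2
tool_pos: [643.5, 84.5, 215.2]
wrist_force: [-0.0, 0.0, 1.8]
finger_gap: 24.1
grip_force: 39.6
tool_pos: [643.6, 84.5, 327.8]
wrist_force: [0.9, -0.2, -0.5]
finger_gap: 24.8
grip_force: 39.5
tool_pos: [642.1, 209.1, 324.4]
finger_gap: 24.9
tool_pos: [642.9, 203.9, 324.2]
finger_gap: 24.9
[643.1 203.4 324.4]
{'z': np.float64(129.0), 'n': 3124, 'outer': (array([644.6,  81.8,  49.9]), np.float64(0.15)), 'fixed': (array([644.6,  81.9]), np.float64(0.16)), 'inner': (array([644.7,  82.4]), np.float64(0.3))}
(np.float64(-78.1569451480081), (array([642.3, 203.1,  47.9]), np.float64(0.06)), array([-0.91169117, -0.32841224]))
```

View pics/w_tall2.png

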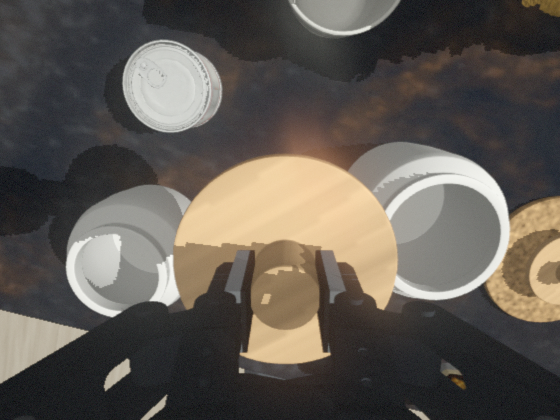

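The tall jar's mouth, at image (440,235), fits at (644.7,82.1). The medium lid hangs 77 mm below the TCP, offset (-0.9,-0.3). Now over the middle jar's mouth.

```bash

python3 -m inch '[-0.1,0.11,0,0,0,0,-0.25,0.27,0,0,0,0,-0.4,0.43,0,0,0,0,-0.535,0.58,0,0,0,0,-0.535,0.58,0,0,0,0]' |grep -E "pos|gap"
python3 -m inch '[0,0,-0.1,0,0,0,0,0,-0.25,0,0,0,0,0,-0.4,0,0,0,0,0,-0.52,0,0,0,0,0,-0.52,0,0,0]' |grep -E "pos|gap"
python3 -m inch '[0,0,0,0,0,0,0,0,0,0,0,0,0,0,0,0,0,0]' |grep -E "pos|gap"
```

```text
tool_pos: [532.0, 323.7, 324.7]
finger_gap: 24.3
tool_pos: [533.0, 317.3, 213.9]
finger_gap: 24.8
tool_pos: [538.1, 320.6, 223.7]
finger_gap: 24.4
```

```bash

python3 -m inch '[0,0,0,0,0,0,0,0,0,0,0,0,0,0,0,0,0,0]'; python3 -c "
from cell import manip
s=manip.state();print(s['tool_pos'],s['wrist_force'])"
```

```text
time: 14.03
tool_pos: [536.8, 320.7, 222.1]
tool_rot: [-3.141, -0.002, 0.281]
wrist_force: [0.8, -0.3, -1.9]
finger_gap: 24.6
grip_force: 39.8
[536.83394851 320.73164587 222.13176221] [ 0.77882337 -0.28518057 -1.89455232]
```

```bash

python3 -m inch '[-0.004,-0.007,-0.02,0,0,0,-0.004,-0.007,-0.05,0,0,0,-0.004,-0.007,-0.08,0,0,0,-0.004,-0.007,-0.1,0,0,0,-0.004,-0.007,-0.1,0,0,0]' |grep -E "pos|force"
python3 -m inch '[0,0,-0.02,0,0,0,0,0,-0.03,0,0,0,0,0,-0.04,0,0,0,0,0,-0.045,0,0,0,0,0,-0.045,0,0,0]' |grep -E "pos|force"
python3 -m inch '[0,0,0,0,0,0,0,0,0,0,0,0]' |grep -E "pos|force"
```

```text
tool_pos: [534.3, 318.6, 198.5]
wrist_force: [-0.6, 0.6, -0.6]
grip_force: 39.8
tool_pos: [535.3, 319.0, 191.4]
wrist_force: [-0.1, 0.8, -1.5]
grip_force: 39.8
tool_pos: [535.6, 319.1, 191.9]
wrist_force: [0.3, 0.0, -1.1]
grip_force: 39.8
```

```bash

python3 -m inch '[0,0,-0.004,0,0,0,0,0,-0.008,0,0,0,0,0,-0.01,0,0,0,0,0,-0.01,0,0,0]' |grep -E "pos|force"
```

```text
tool_pos: [535.6, 319.2, 190.2]
wrist_force: [0.6, -0.6, 0.8]
grip_force: 40.0
```

```bash

python3 -m inch '[0,0,0,0,0,0,0,0,0,0,0,0,0,0,0,0,0,0,0,0,0,0,0,0,0,0,0,0,0,0]' -1 | grep -E "pos|force|gap"
python3 -m inch '[0,0,0.02,0,0,0,0,0,0.1,0,0,0,0,0,0.25,0,0,0,0,0,0.4,0,0,0,0,0,0.55,0,0,0]' | grep -E "pos"
python3 -m inch '[0,0,0,0,0,0,0,0,0,0,0,0,0,0,0,0,0,0]' | grep -E "pos"
python3 look.py w_mid3
python3 - <<'E'
from h import *
w=np.load("pics/w_mid3.npz")["w"]; print(rim(w,(535,319),113,13,48))
q=w.reshape(-1,3); q=q[(np.hypot(q[:,0]-535,q[:,1]-319)<62)&(abs(q[:,2]-113)<5)]
print(np.linalg.lstsq(np.c_[q[:,:2]-[535,319],np.ones(len(q))],q[:,2],rcond=None)[0].round(4))
E
```

```text
tool_pos: [535.4, 319.1, 189.7]
wrist_force: [0.7, 0.1, -0.7]
finger_gap: 82.7
grip_force: 0.0
tool_pos: [535.1, 318.9, 300.7]
tool_pos: [535.2, 319.0, 299.6]
[534.7 318.7 298.3]
{'z': np.float64(112.3), 'n': 12540, 'outer': (array([535.1, 318.6,  47.8]), np.float64(0.06)), 'fixed': (array([535. , 318.5]), np.float64(0.18)), 'inner': (array([532.7, 317.9]), np.float64(1.92))}
[-5.000000e-04  2.000000e-04  1.122814e+02]
```

View pics/w_mid3.png

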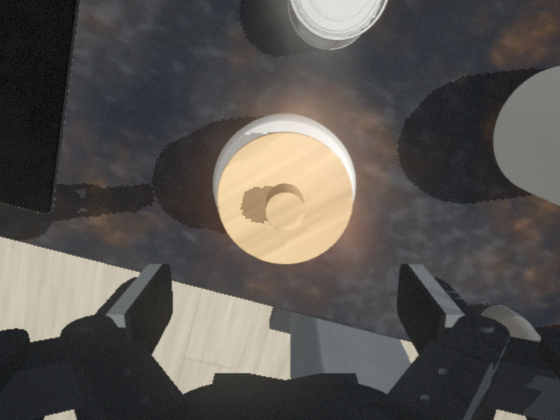

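Medium lid sits level at (285,198), within 0.5 mm of the middle jar's axis, with its flange top at the right height. Off to the large lid.

```bash

python3 -m inch '[-0.0725,-0.824,0,0,0,0,-0.0725,-0.824,0,0,0,0,-0.0725,-0.824,0,0,0,0,-0.0725,-0.824,0,0,0,0]' | grep -E "pos"
python3 -m inch '[-0.0725,-0.824,0,0,0,0,-0.0725,-0.824,0,0,0,0,-0.0725,-0.824,0,0,0,0,-0.0725,-0.824,0,0,0,0]' | grep -E "pos"
python3 -m inch '[-0.0725,-0.824,0,0,0,0,-0.0725,-0.824,0,0,0,0,-0.0725,-0.824,0,0,0,0,-0.0725,-0.824,0,0,0,0]' | grep -E "pos"
python3 -m inch '[-0.0725,-0.824,0,0,0,0,-0.0725,-0.824,0,0,0,0,-0.0725,-0.824,0,0,0,0,-0.0725,-0.824,0,0,0,0]' | grep -E "pos"
python3 -m inch '[0,0,-0.1,0,0,0,0,0,-0.25,0,0,0,0,0,-0.4,0,0,0,0,0,-0.4,0,0,0,0,0,-0.4,0,0,0]' | grep -E "pos"
python3 -m inch '[0,0,0,0,0,0,0,0,0,0,0,0,0,0,0,0,0,0]' | grep -E "pos"
```

```text
tool_pos: [519.3, 152.7, 297.1]
tool_pos: [504.7, -12.3, 297.5]
tool_pos: [490.3, -176.9, 297.5]
tool_pos: [475.9, -341.6, 297.2]
tool_pos: [475.3, -338.4, 215.7]
tool_pos: [478.6, -340.8, 222.2]
```

```bash

python3 -m inch '[-0.005,0,-0.08,0,0,0,-0.005,0,-0.15,0,0,0,-0.005,0,-0.2,0,0,0,-0.005,0,-0.2,0,0,0,-0.005,0,-0.2,0,0,0]' | grep -E "pos|force"
python3 -m inch '[0,0,0,0,0,0,0,0,0,0,0,0,0,0,0,0,0,0]' | grep -E "pos|force"
```

```text
tool_pos: [476.5, -340.0, 179.9]
wrist_force: [0.0, 1.0, -0.6]
grip_force: 0.0
tool_pos: [477.0, -340.6, 180.8]
wrist_force: [1.4, 0.5, 0.0]
grip_force: 0.0
```

```bash

python3 -m inch '[0,0,-0.014,0,0,0,0,0,-0.014,0,0,0,0,0,-0.014,0,0,0]' | grep -E "pos|force"
python3 -m inch '[0,0,0,0,0,0,0,0,0,0,0,0,0,0,0,0,0,0,0,0,0,0,0,0,0,0,0,0,0,0]' 1 50 | grep -E "pos|force|gap"
python3 -m inch '[0,0,0,0,0,0,0,0,0,0,0,0,0,0,0,0,0,0,0,0,0,0,0,0]' | grep -E "pos|force|gap"
python3 -m inch '[0,0,0.05,0,0,0,0,0,0.15,0,0,0,0,0,0.3,0,0,0,0,0,0.45,0,0,0,0,0,0.6,0,0,0]' | grep -E "pos|force|gap"
python3 -m inch '[0.01,0.1,0.1,0,0,0,0.03,0.3,0.15,0,0,0,0.05,0.5,0.15,0,0,0,0.07,0.7,0.15,0,0,0,0.07,0.7,0.15,0,0,0]' |grep -E "pos|gap"
python3 -m inch '[0,0,0,0,0,0,0,0,0,0,0,0,0,0,0,0,0,0]' |grep -E "pos|gap"
python3 look.py w_low2
python3 - <<'E'
from h import *
w=np.load("pics/w_low2.npz")["w"]; print(rim(w,(478,-340),80,27,34)); print(manip.state()["tool_pos"],held(w,manip.state()["tool_pos"],56))
E
```

```text
tool_pos: [476.3, -340.0, 176.8]
wrist_force: [0.1, 0.5, -0.1]
grip_force: 0.0
tool_pos: [476.4, -340.2, 176.9]
wrist_force: [-0.2, -3.9, 3.3]
finger_gap: 25.8
grip_force: 6.7
tool_pos: [476.6, -340.3, 177.2]
wrist_force: [-0.2, -0.6, 2.3]
finger_gap: 24.3
grip_force: 49.4
tool_pos: [475.8, -339.5, 297.6]
wrist_force: [1.1, -0.6, -1.5]
finger_gap: 24.3
grip_force: 49.2
tool_pos: [490.2, -193.7, 327.0]
finger_gap: 24.7
tool_pos: [490.2, -200.9, 326.8]
finger_gap: 24.6
[ 490.2 -201.2  326.8]
{'z': np.float64(79.0), 'n': 1139, 'outer': (array([ 477.9, -338.5,   33.9]), np.float64(0.13)), 'fixed': (array([ 477.8, -338.4]), np.float64(0.11)), 'inner': (array([ 478. , -338.1]), np.float64(0.15))}
[ 490.20970946 -201.1599043   326.75673106] (np.float64(-75.95673105910345), (array([ 491. , -201.1,   55.8]), np.float64(0.05)), array([ 0.59029054, -0.0400957 ]))
```

View pics/w_low2.png

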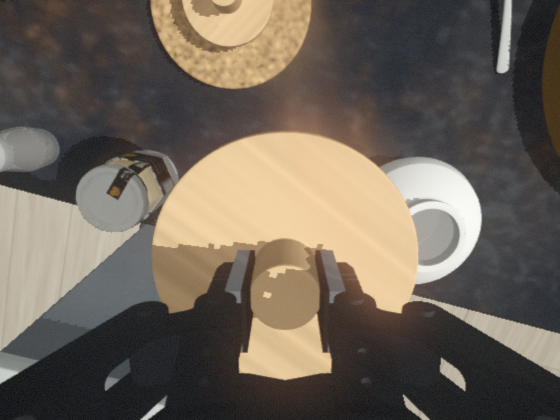

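Low jar's mouth, at image (437,232), fits at (478.0,-338.2). The large lid is level in the gripper. On to the tall jar.

```bash

python3 -m inch '[0.08,0.14,0,0,0,0,0.2,0.36,0,0,0,0,0.3,0.55,0,0,0,0,0.385,0.708,0,0,0,0]' |grep -E "pos"
python3 -m inch '[0.08,0.14,0,0,0,0,0.2,0.36,0,0,0,0,0.3,0.55,0,0,0,0,0.385,0.708,0,0,0,0,0.385,0.708,0,0,0,0]' |grep -E "pos"
python3 -m inch '[0,0,-0.1,0,0,0,0,0,-0.22,0,0,0,0,0,-0.34,0,0,0,0,0,-0.42,0,0,0,0,0,-0.42,0,0,0]' |grep -E "pos|gap"
python3 -m inch '[0,0,0,0,0,0,0,0,0,0,0,0,0,0,0,0,0,0,0,0,0,0,0,0,0,0,0,0,0,0]' |grep -E "pos|gap"
```

```text
tool_pos: [566.3, -62.3, 326.8]
tool_pos: [645.1, 84.3, 326.2]
tool_pos: [639.9, 78.0, 236.8]
finger_gap: 24.2
tool_pos: [643.4, 79.5, 244.7]
finger_gap: 24.3
```

```bash

python3 -m inch '[0.004,0.012,-0.02,0,0,0,0.004,0.012,-0.05,0,0,0,0.004,0.012,-0.08,0,0,0,0.004,0.012,-0.1,0,0,0,0.004,0.012,-0.1,0,0,0]' |grep -E "pos|force"
python3 -m inch '[0,0,0,0,0,0,0,0,0,0,0,0,0,0,0,0,0,0]' |grep -E "pos|force"
```

```text
tool_pos: [642.2, 82.1, 220.6]
wrist_force: [-0.3, -0.2, -1.7]
grip_force: 49.8
tool_pos: [643.6, 82.0, 223.2]
wrist_force: [0.3, 1.2, -1.6]
grip_force: 49.8
```

```bash

python3 -m inch '[0,0,-0.012,0,0,0,0,0,-0.024,0,0,0,0,0,-0.036,0,0,0,0,0,-0.046,0,0,0,0,0,-0.046,0,0,0]' |grep -E "pos|force"
python3 -m inch '[0,0,0,0,0,0,0,0,0,0,0,0]' |grep -E "pos|force"
```

```text
tool_pos: [643.3, 82.0, 213.4]
wrist_force: [1.0, 0.1, -1.7]
grip_force: 49.8
tool_pos: [643.3, 82.0, 213.6]
wrist_force: [0.1, 0.4, -2.9]
grip_force: 49.8
```

```bash

python3 -m inch '[0,0,-0.004,0,0,0,0,0,-0.006,0,0,0,0,0,-0.006,0,0,0]' |grep -E "pos|force"
python3 -m inch '[0,0,0,0,0,0,0,0,0,0,0,0,0,0,0,0,0,0,0,0,0,0,0,0,0,0,0,0,0,0]' -1 | grep -E "pos|force|gap"
python3 -m inch '[0,0,0.02,0,0,0,0,0,0.1,0,0,0,0,0,0.25,0,0,0,0,0,0.4,0,0,0,0,0,0.55,0,0,0]' | grep -E "pos"
python3 -m inch '[0,0,0,0,0,0,0,0,0,0,0,0,0,0,0,0,0,0]' | grep -E "pos"
python3 look.py w_tall3
python3 - <<'E'
from h import *
w=np.load("pics/w_tall3.npz")["w"]; print(rim(w,(644.7,82),138,13,56))
q=w.reshape(-1,3); q=q[(np.hypot(q[:,0]-644.7,q[:,1]-82)<62)&(abs(q[:,2]-138)<5)]
print(np.linalg.lstsq(np.c_[q[:,:2]-[644.7,82],np.ones(len(q))],q[:,2],rcond=None)[0].round(4))
E
```

```text
tool_pos: [643.5, 82.0, 213.2]
wrist_force: [-1.8, -0.2, 2.3]
grip_force: 50.2
tool_pos: [643.4, 82.0, 212.5]
wrist_force: [0.5, -0.1, -0.3]
finger_gap: 82.7
grip_force: 0.0
tool_pos: [643.0, 82.0, 323.5]
tool_pos: [643.2, 82.0, 322.6]
[642.7  82.  321.2]
{'z': np.float64(137.2), 'n': 17925, 'outer': (array([644.2,  81.8,  55.8]), np.float64(0.05)), 'fixed': (array([644.2,  81.8]), np.float64(0.18)), 'inner': (array([642. ,  81.2]), np.float64(1.92))}
[-3.000000e-04  3.000000e-04  1.372366e+02]
```

Large lid seated: centre (644.2,81.8), flange top 138 mm, level. Back to the small lid on the trivet.

```bash

python3 -m inch '[-0.088,-0.96,0,0,0,0,-0.088,-0.96,0,0,0,0,-0.088,-0.96,0,0,0,0,-0.088,-0.96,0,0,0,0,-0.088,-0.96,0,0,0,0]' | grep -E "pos"
python3 -m inch '[0,0,-0.15,0,0,0,0,0,-0.35,0,0,0,0,0,-0.55,0,0,0,0,0,-0.75,0,0,0,0,0,-0.9,0,0,0]' | grep -E "pos"
python3 -m inch '[0,0,0,0,0,0,0,0,0,0,0,0,0,0,0,0,0,0,0,0,0,0,0,0,0,0,0,0,0,0]' | grep -E "pos"
```

```text
tool_pos: [624.2, -113.4, 320.0]
tool_pos: [622.4, -109.3, 136.5]
tool_pos: [627.8, -110.5, 145.9]
```

```bash

python3 -m inch '[0,0,-0.06,0,0,0,0,0,-0.12,0,0,0,0,0,-0.16,0,0,0,0,0,-0.16,0,0,0,0,0,-0.16,0,0,0]' | grep -E "pos"
python3 -m inch '[0,0,0,0,0,0,0,0,0,0,0,0,0,0,0,0,0,0]' | grep -E "pos"
```

```text
tool_pos: [624.6, -109.6, 108.7]
tool_pos: [626.2, -110.1, 111.0]
```

```bash

python3 -m inch '[-0.003,0,-0.014,0,0,0,-0.003,0,-0.014,0,0,0,-0.003,0,-0.014,0,0,0]' | grep -E "pos|force"
python3 -m inch '[0,0,0,0,0,0,0,0,0,0,0,0,0,0,0,0,0,0,0,0,0,0,0,0,0,0,0,0,0,0]' 1 40 | grep -E "pos|force|gap"
python3 -m inch '[0,0,0,0,0,0,0,0,0,0,0,0,0,0,0,0,0,0,0,0,0,0,0,0]' | grep -E "pos|force|gap"
```

```text
tool_pos: [625.0, -110.0, 107.6]
wrist_force: [-0.1, 0.2, 0.6]
grip_force: 0.0
tool_pos: [625.2, -110.0, 107.7]
wrist_force: [-1.0, 1.1, 5.5]
finger_gap: 25.5
grip_force: 8.5
tool_pos: [625.4, -110.0, 107.9]
wrist_force: [0.0, 0.7, 1.2]
finger_gap: 24.5
grip_force: 39.5
```

```bash

python3 -m inch '[0,0,0.05,0,0,0,0,0,0.15,0,0,0,0,0,0.35,0,0,0,0,0,0.5,0,0,0,0,0,0.65,0,0,0]' | grep -E "pos|gap"
python3 -m inch '[-0.07,-0.11,0,0,0,0,-0.18,-0.28,0,0,0,0,-0.28,-0.43,0,0,0,0,-0.3685,-0.57,0,0,0,0]' | grep -E "pos"
python3 -m inch '[-0.09,-0.14,0,0,0,0,-0.18,-0.28,0,0,0,0,-0.28,-0.43,0,0,0,0,-0.3685,-0.57,0,0,0,0,-0.3685,-0.57,0,0,0,0]' | grep -E "pos"
python3 -m inch '[0,0,-0.08,0,0,0,0,0,-0.16,0,0,0,0,0,-0.16,0,0,0,0,0,-0.16,0,0,0,0,0,-0.16,0,0,0]' | grep -E "pos"
python3 look.py w_held
python3 - <<'E'
from h import *
t=manip.state()["tool_pos"];w=np.load("pics/w_held.npz")["w"]; print(t,held(w,t,40))
E
```

```text
tool_pos: [624.9, -110.0, 239.5]
finger_gap: 24.7
tool_pos: [550.1, -224.9, 238.3]
tool_pos: [474.5, -342.6, 238.1]
tool_pos: [478.1, -337.8, 206.3]
[ 478.4 -338.1  206.8]
[ 478.41175711 -338.0694867   206.8301616 ] (np.float64(-77.23016160044324), (array([ 478.6, -338.1,   39.9]), np.float64(0.05)), array([ 0.08824289, -0.0305133 ]))
```

Held lid is centred to 0.1 mm. Final TCP height is about 164.

```bash

python3 -m inch '[-0.002,0,-0.04,0,0,0,-0.002,0,-0.08,0,0,0,-0.002,0,-0.12,0,0,0,-0.002,0,-0.15,0,0,0,-0.002,0,-0.15,0,0,0]' |grep -E "pos|force"
python3 -m inch '[0,0,0,0,0,0,0,0,0,0,0,0,0,0,0,0,0,0]' |grep -E "pos|force"
```

```text
tool_pos: [476.2, -336.9, 173.2]
wrist_force: [-0.1, -0.2, -1.2]
grip_force: 39.5
tool_pos: [477.6, -338.3, 176.1]
wrist_force: [0.1, -0.0, -1.0]
grip_force: 39.5
```

```bash

python3 -m inch '[0,0,-0.012,0,0,0,0,0,-0.024,0,0,0,0,0,-0.036,0,0,0,0,0,-0.048,0,0,0,0,0,-0.05,0,0,0]' |grep -E "pos|force"
python3 -m inch '[0,0,0,0,0,0,0,0,0,0,0,0]' |grep -E "pos|force"
```

```text
tool_pos: [477.0, -337.7, 165.0]
wrist_force: [-0.8, -0.3, -1.1]
grip_force: 39.5
tool_pos: [477.3, -338.0, 165.6]
wrist_force: [0.4, -0.6, -0.0]
grip_force: 39.5
```

```bash

python3 -m inch '[0,0,-0.004,0,0,0,0,0,-0.007,0,0,0,0,0,-0.01,0,0,0,0,0,-0.01,0,0,0]' |grep -E "pos|force"
```

```text
tool_pos: [477.5, -338.1, 163.9]
wrist_force: [0.4, 0.7, 0.5]
grip_force: 39.6
```

Contact at the expected height; release, rise and check.

```bash

python3 -m inch '[0,0,0,0,0,0,0,0,0,0,0,0,0,0,0,0,0,0,0,0,0,0,0,0,0,0,0,0,0,0]' -1 | grep -E "pos|force|gap"
python3 -m inch '[0,0,0.02,0,0,0,0,0,0.1,0,0,0,0,0,0.25,0,0,0,0,0,0.45,0,0,0,0,0,0.65,0,0,0]' | grep -E "pos"
python3 -m inch '[0,0,0,0,0,0,0,0,0,0,0,0,0,0,0,0,0,0]' | grep -E "pos|time"
python3 look.py w_low3
python3 - <<'E'
from h import *
w=np.load("pics/w_low3.npz")["w"]; print(rim(w,(478,-338),88,13,40))
q=w.reshape(-1,3); q=q[(np.hypot(q[:,0]-478,q[:,1]+338)<50)&(abs(q[:,2]-88)<5)]
print(np.linalg.lstsq(np.c_[q[:,:2]-[478,-338],np.ones(len(q))],q[:,2],rcond=None)[0].round(4))
p,_=cloud("scene"); cv2.imwrite("pics/end.png",p[:,:,::-1])
E
```

```text
tool_pos: [477.4, -338.1, 163.8]
wrist_force: [-0.3, 0.2, -0.4]
finger_gap: 82.8
grip_force: 0.0
tool_pos: [476.6, -337.3, 294.0]
time: 32.73
tool_pos: [477.3, -337.9, 294.0]
[ 476.7 -337.4  292.5]
{'z': np.float64(87.2), 'n': 7267, 'outer': (array([ 477.8, -338.2,   39.8]), np.float64(0.09)), 'fixed': (array([ 477.7, -338.3]), np.float64(0.15)), 'inner': (array([ 475.6, -339. ]), np.float64(2.01))}
[-1.00000e-03 -0.00000e+00  8.72457e+01]
```

View pics/end.png

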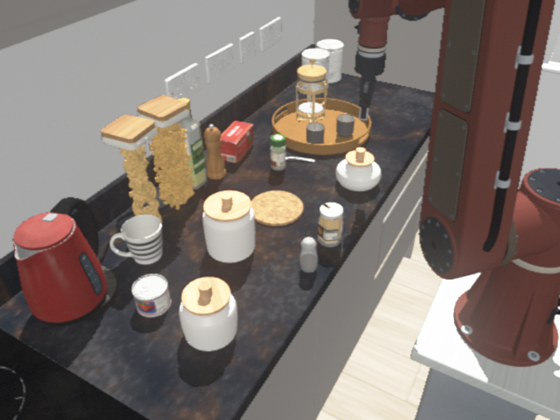

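All three lids are seated: small at (360,158), large at (228,204), medium at (206,290). The trivet is bare at (276,208), and the honey, salt and tin have not moved.

```bash
python3 -c "
from cell import manip
print(manip.hand_in())"
```

```text
the job is handed in; nothing more can be done
None
```

The job is handed in after about 33 s on the robot clock: all three lids measured level, flange on the rim and within 1 mm of their jars' centres, and nothing else on the worktop looks moved; hand-in returned no verdict.

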